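# Seat the rotor in the centrifuge

### The job

Fit the loose rotor into the small centrifuge: lower it into the open chamber onto the hexagonal drive cup and, pressing only lightly, turn and shuffle it until its hexagonal foot drops fully home in the cup. Let go of it, then close the lid. Leave the other things on the bench where they are.

Things in the scene. Friction and masses are not known exactly. Their poses are not given: they have to be found in the camera images.
- rotor: dark round rotor, 100 mm wide, 70 mm high, about 0.45 kg, standing on the bench. Origin: centre of its underside. Foot: hexagon 48 mm across flats, 10 mm high, bottom edge chamfered 1.2 mm; corners at +x and every 60 degrees. Disc from z 10 to 42. On top a black bar grip 50 (along its x) x 20 (y) x 28 mm, z 42 to 70; point rotor_grip is its middle
- rotor_grip (a point): middle of the rotor's bar grip, 56 mm above the rotor's underside; axes as the rotor's (bar along x, 20 mm thick along y)
- centrifuge: fixed white bench centrifuge; housing from x = -163 (low sloping front panel) to 105 mm, 210 wide, deck 105 high. Origin: on the bench under the middle of its round open chamber (143 mm wide at the deck, floor 26 mm high); x points to its back, where the lid is hinged; z up
- drive_cup (a point): centre of the drive cup's rim, 55 mm above the bench. The cup: hexagonal pocket 49.8 mm across flats, 12.5 mm deep, rim 12 mm thick. The drive may stand at any angle (not measured; search a full 60 degrees by feel) and turns only stiffly (0.4 N m). Home: the disc's underside lies on the rim, the rotor's origin 45 mm above the bench (55 mm while still on the rim)
- lid (a joint): lid angle: 0 shut, 1.74 fully open (it stands open, a little past upright). Hinge along the centrifuge's y at x = 97, z = 108 mm. The lid is 190 mm long, 196 wide, 20 thick. Damped: once pushed below about 1.2 rad it sinks shut by itself in about 2 s. It shuts only over a rotor that is home (its grip then ends 4 mm under the lid)
- lid_edge (a point): middle of the lid's free edge, 188 mm from the hinge, in the middle of its thickness; with the lid open it is the top of the upright lid, which can be pushed forward from behind
- beaker: bystander: a low clear beaker, 53 mm wide; origin under its middle
- timer: bystander: a small white bench timer, 62 x 64 x 19 mm; origin under its middle
- ink_bottle: bystander: a small dark bottle with a cap, 42 mm wide, 77 mm high; origin under its middle
- conical_tube: bystander: a white tube with a screw cap lying on its side, 34 x 108 x 34 mm; origin under its middle

How it is judged (in metres and radians):
On the way:
1. the rotor is fully home in the drive cup while the lid is open (z of rotor in the frame of centrifuge below 0.0475 m and horizontal distance between rotor and drive_cup below 0.004 m and angle between rotor's own z axis and vertical below 0.04 rad and value of joint lid above 0.6 rad), for 0.2 s.
At the end, for the whole second after the job is handed in: The rotor is home in the drive cup (origin less than 47.5 mm above the bench, within 4 mm of the cup's centre, level within 0.04 rad), at rest, and the lid is shut (below 0.04 rad) (z of rotor in the frame of centrifuge below 0.0475 m and horizontal distance between rotor and drive_cup below 0.004 m and angle between rotor's own z axis and vertical below 0.04 rad and value of joint lid below 0.04 rad and linear speed of rotor below 0.02 m/s); the robot touches nothing.
It fails at once if the rotor is pressed, knocked or dropped on the centrifuge with more than 40 N (contact force between rotor and centrifuge above 40 N).
It fails at once if a bystander is pushed more than 30 mm (distance of any of beaker, timer, ink_bottle, conical_tube from where it was at the start of the episode above 0.03 m).
It also fails if it takes over 64 s, if anything falls off the work surface, if the arm or the gripper's body presses on something with over 40 N, if the wrist force passes 120 N, or if a joint passes its speed limit or range.

### The arm

A 6-joint arm with a two-finger parallel gripper is mounted at the origin on a cart in front of the work surface, level with it; the furniture and walls round the work are solid. World frame = base frame: x ahead of the robot, y to its left, z up, the work surface at z = 0. Lengths are in mm, angles in rad, forces in N, time in s.
With the tool pointing down it reaches from about 275 to 750 mm from the base axis. Payload 10.2 kg.
Tool frame: the origin (TCP) lies midway between the tips of the shut fingers; the grasp point (between the pads) lies 19 mm behind it; z points along the fingers, y is the line along which they close (so a half turn about z gives the same grasp; the last joint's range is limited). The gripper opens to 85 mm and grips with 20 to 120 N. Pads are 22 mm wide; open, the fingers measure 114 mm over their backs; the gripper's body (76 mm by 85 mm) begins 54 mm behind the grasp point. The pads swing forward as they close: fully open they stand 13 mm farther back than shut.
Start: joints at [1.097, 0.313, 1.498, -0, 1.331, -0.223], TCP at [130.307, 508.578, 231.294] pointing down, gripper open.
Joint ranges: [-2.94, 2.94], [-0.97, 2.17], [0.19, 2.56], [-1.23, 4.37], [0.02, 3.11], [-2.88, 2.88]. Speed limits (rad/s): [2.39, 2.39, 3.01, 3.14, 3.14, 3.14].

### API

Orientations are given as a unit quaternion [w, x, y, z].
In Python, from rig import ctrl gives the robot as it stands.
- The arm moves only by the tool send_rows, never from a script. Its argument "targets" is a list of rows, each a list of 7 numbers: the closure, from -1 (fully open) to 1 (shut), so that 0 is half open, then the shift along the tool's x, y, z in m, then the turn, a rotation vector about the tool's x, y, z in rad. In form: [[claw, dx, dy, dz, ax, ay, az], ...]. A call has exactly 10 rows; each row shifts and turns the commanded pose from where the row before left it, along the tool's axes as they then stand; what a row does not reach is not made up. A row lasts 1/8 s, in which the tool goes at most 62.5 mm and 10.7 degrees, less where a joint would pass 70% of its speed; a pose out of reach is approached as far as the arm can. A call with a gripper value outside its range is refused whole. The fingers move at their own pace and stop on an object; "squeeze" is the grip in N (left out, the last holds). Time passes only in rows, so rows that do not move let the fingers close, or fill a call up. It gives the time, the measured TCP pose, the force, the opening and the grip force at its end, in the units of the state.
- ctrl.sense(): the state, without advancing time (a new reading comes with each control period).
- ctrl.capture(name): name is "scene" or "top"; returns a dict with "img" (384x512x3 uint8, red, green, blue), "camera_matrix" (3x3 intrinsics, pixels), "R" (3x3) and "t" (3): a world point X has camera coordinates R X + t. Camera axes: x right, y down, z forward; pixel columns grow to the right and rows downward; lengths in mm; the calibration is good to about 2 mm. A picture is of the moment at which its call begins. There is no depth.
- ctrl.finish_job(): hands the job in; it is judged then, once.
Trained networks look in a picture, given as the dict that the camera call returned (one of the last four; its "shot" number tells which), for a name from the list of things; names that differ only in an ending like _2 or _b are one class to them, and where a whole thing is asked for, a point or a joint stands for the part that bears it (a point fixed in the world has none). Each returns a list of dicts, best first, with "score" (0 to 1); they miss things now and then, are a little off and sometimes report something else, mostly with a low value. They report only what shows in the picture. A call takes as long as a camera call.
- ctrl.boxes_of(query, picture): "extent" ([left, top, width, height] in pixels, round what is visible of it).
- ctrl.landmark_of(query, picture): "point" ([column, row] in pixels: a listed point, or the origin of a listed thing).
The state is a dict: "time_s": time; "joints": joint angles; "dq": joint speeds; "tau": joint torques, N m; "eef_pos": TCP position; "ee_rot": TCP orientation; "force": force on the tool from outside, world axes, zero at the start; "wrist_torque": the same for the moment, N m; "grip_width": opening from 0.0 (shut) to 1.0 (fully open); "grip_force": force on a finger pad.
Only numpy, scipy, OpenCV 4.12 (cv2) and the standard library are available. Lean on these libraries where they do the work, as an engineer would, in place of code of your own. Each camera call takes 0.05 s, during which the arm holds its last target. There are 200 camera calls.

## Working session

There is one attempt and no reset: what is moved stays moved. The work goes in short steps, Python scripts to look and compute and a tool call to move; the robot and the scene stay as the last step left them, time stands still between calls to the robot, and variables do not carry over. Pictures are saved under pics/ and viewed, at most 10 in all, crops included, and the job is handed in when it is done.

Besides the shell and the picture viewer there is one more tool, called after "Call:" as a command line: name --pt "numbers of a row" for each row, then --argument value for the rest. send_rows: Moves the arm, as the interface text tells. Its arguments: {"type":"object","properties":{"targets":{"type":"array"},"squeeze":{"type":"number"}},"required":["targets"]}

```bash
mkdir -p pics; cat > h.py <<'E'
import numpy as np, cv2
from rig import ctrl
def ray(p,uv):
    K,R,t=map(np.array,(p["camera_matrix"],p["R"],p["t"]))
    d=R.T@np.linalg.inv(K)@[uv[0],uv[1],1.]; return -R.T@t,d
def atz(p,uv,z):
    c,d=ray(p,uv); return c+d*(z-c[2])/d[2]
def proj(p,X):
    K,R,t=map(np.array,(p["camera_matrix"],p["R"],p["t"]))
    q=K@(R@np.array(X,float)+t); return q[:2]/q[2]
E
python3 - <<'E'
from h import *
s=ctrl.sense(); print(s)
for n in("top","scene"):
    p=ctrl.capture(n); cv2.imwrite(f"pics/{n}0.png",p["img"][:,:,::-1])
    print(n,(-np.array(p["R"]).T@p["t"]).round())
    for q,z in [("rotor",0),("rotor_grip",56),("centrifuge",0),("drive_cup",55),("lid_edge",290),("beaker",0),("timer",0),("ink_bottle",0),("conical_tube",0)]:
        for l in ctrl.landmark_of(q,p)[:2]: print(q,np.round(l["point"],1),round(l["score"],2),atz(p,l["point"],z).round(1))
E
```

```text
{'time_s': 0.0, 'joints': array([ 1.09659440e+00,  3.13432873e-01,  1.49842307e+00,  5.21394669e-06,
        1.33104895e+00, -2.23376065e-01]), 'dq': array([-0.00028916, -0.00169058,  0.00046077, -0.00128868,  0.00119876,
       -0.00163501]), 'tau': array([ 2.90643235e-03, -4.12280738e+01, -2.59738648e+01, -1.86766511e-05,
        4.23581965e-03, -1.39988714e-05]), 'eef_pos': array([130.18180685, 508.33109608, 230.74913252]), 'ee_rot': array([-2.26615062e-04,  1.25085018e-01,  9.92145810e-01, -6.15747799e-04]), 'force': array([0.10163879, 0.38390228, 0.18697678]), 'wrist_torque': array([-0.0329107 , -0.03121229, -0.04234044]), 'grip_force': 0.0, 'grip_width': 1.00098886402903}
top [ 379.   59. 1036.]
rotor [219.1 210.8] 0.87 [490.8 139.8   0. ]
rotor_grip [214.  208.8] 0.8 [489.6 147.6  56. ]
centrifuge [339.5 223.7] 0.71 [ 457.2 -163.5    0. ]
drive_cup [347.7 220.6] 0.9 [ 460.4 -171.7   55. ]
drive_cup [208.4 261. ] 0.64 [367.2 159.1  55. ]
lid_edge [372.  135.5] 0.58 [ 601.1 -169.1  290. ]
beaker [338.8 223.8] 0.69 [ 456.9 -161.8    0. ]
beaker [208.9 260.2] 0.53 [368.4 163.5   0. ]
timer [250.1 141. ] 0.98 [672.4  61.5   0. ]
timer [182.3 146.8] 0.63 [656.8 236.3   0. ]
ink_bottle [180.2 146.3] 0.88 [658.2 241.7   0. ]
conical_tube [167.9 266. ] 0.91 [355.  263.8   0. ]
scene [ -27. -604.  638.]
rotor [222.6 215.6] 0.7 [493.3 149.9   0. ]
rotor_grip [218.3 197.5] 0.79 [483.3 149.4  56. ]
centrifuge [306.  297.8] 0.85 [ 453.9 -171.3    0. ]
drive_cup [310.1 275.8] 0.7 [ 457.7 -173.8   55. ]
lid_edge [372.5 135.8] 0.74 [ 601.  -164.9  290. ]
beaker [177.7 234.7] 0.64 [370.3 154.2   0. ]
beaker [307.8 275.3] 0.54 [ 501.  -129.2    0. ]
timer [304.4 199.3] 0.91 [694.4  75.2   0. ]
ink_bottle [249.3 181.3] 0.97 [643.9 233.8   0. ]
conical_tube [148.5 214.4] 0.78 [358.5 269.    0. ]
```

```bash
python3 - <<'E'
import cv2
a=cv2.imread("pics/top0.png"); cv2.imwrite("pics/top0c.png",cv2.resize(a[110:310,140:440],(800,533),interpolation=cv2.INTER_CUBIC))
E
```

```text
(no output)
```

View pics/top0c.png

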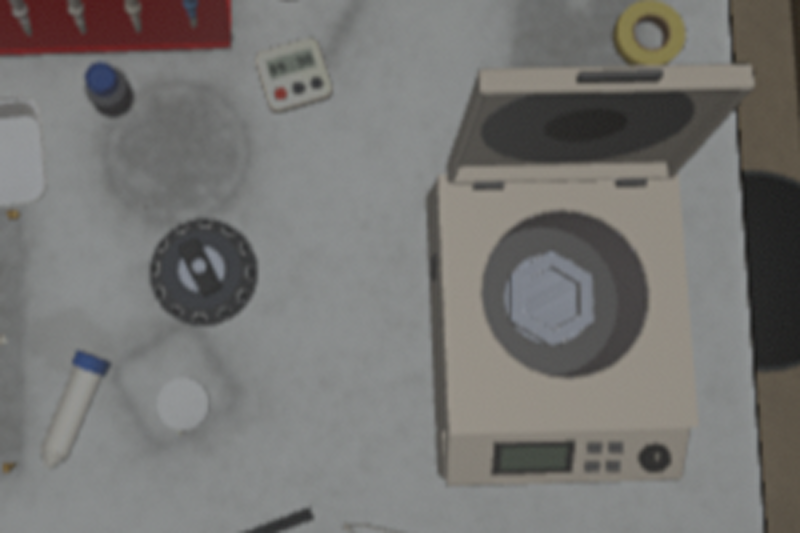

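View pics/scene0.png

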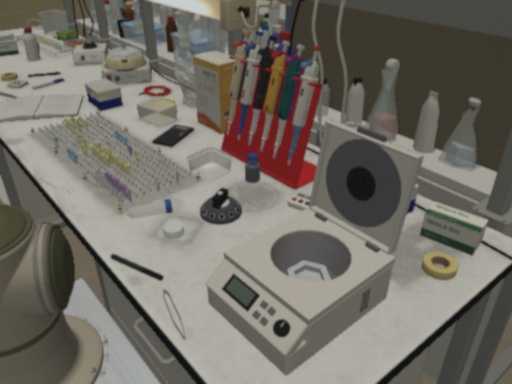

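The top view shows the rotor at crop (203,272) with its bar running steeply from (190,243) to (217,297). The chamber is at (565,293), the cup at (550,297), and the lid is upright. I'll rectify on known planes to measure centres and angles.

```bash
cat >> h.py <<'E'
def rect(p,c,z,half=90,s=2.2):
    # image: right = -y world, up = +x world
    n=int(2*half*s); src=np.float32([[0,0],[n,0],[n,n],[0,n]])
    w=[(c[0]+half-r/s, c[1]+half-u/s, z) for u,r in src]
    dst=np.float32([proj(p,x) for x in w])
    H=cv2.getPerspectiveTransform(dst,src)
    return cv2.warpPerspective(p["img"][:,:,::-1],H,(n,n),flags=cv2.INTER_CUBIC)
E
python3 - <<'E'
from h import *
p=ctrl.capture("top")
t=[rect(p,(488,148),70,60,3.3),rect(p,(459,-173),105,90,2.2),]
t=[cv2.resize(a,(396,396)) for a in t]
def grid(a,half):
    for m in range(-half,half+1,20):
        u=int((m+half)*396/(2*half)); cv2.line(a,(u,0),(u,5),(0,255,0),1); cv2.line(a,(0,u),(5,u),(0,255,0),1)
    cv2.drawMarker(a,(198,198),(0,0,255),0,10); return a
b=rect(p,(459,-173),55,60,3.3)
cv2.imwrite("pics/r.png",np.hstack([grid(t[0],60),grid(b,60)]))
cv2.imwrite("pics/deck.png",t[1])
# circle fits
for z,c,th,nm in((42,(488,148),80,"rotor"),(105,(459,-173),None,"chamber")):
    a=rect(p,c,z,90,4); g=cv2.GaussianBlur(cv2.cvtColor(a,cv2.COLOR_BGR2GRAY),(0,0),4)
    r=50 if nm=="rotor" else 71.5
    h=cv2.HoughCircles(g,cv2.HOUGH_GRADIENT_ALT,1,50,param1=60,param2=0.3,minRadius=int(4*r*.93),maxRadius=int(4*r*1.07))
    if h is not None:
        for u,v,R in h[0][:3]: print(nm,c[0]+90-v/4,c[1]+90-u/4,R/4)
    else: print(nm,"none")
# corners of deck
E
```

```text
rotor none
chamber none
```

View pics/r.png

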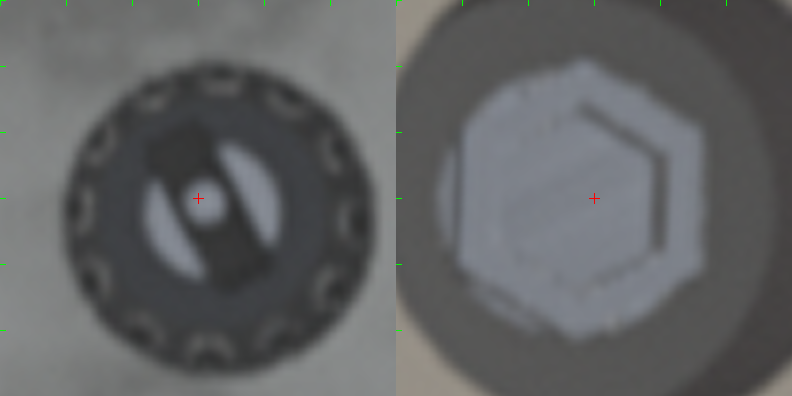

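The rotor bar is centred near (485.5, 145) at about 26.6° yaw. The cup's hexagon is centred near (458.5, -171), and its corners point along ±x within about 2°.

```bash
cat >> h.py <<'E'
from scipy.spatial.transform import Rotation as Ro
def plan(tgt,yaw,n,nr=None):
    """rows to world tgt with tool y at world angle yaw (deg), tool down"""
    s=ctrl.sense(); w,x,y,z=s["ee_rot"]; R=Ro.from_quat([x,y,z,w])
    a=np.radians(yaw); ty=np.array([-0,0,0.])+[np.cos(a),np.sin(a),0]; tz=np.array([0,0,-1.])
    T=Ro.from_matrix(np.c_[np.cross(ty,tz),ty,tz])
    rv=(R.inv()*T).as_rotvec(); nr=nr or n; d=(np.array(tgt)-s["eef_pos"])/n/1000
    print("t",s["time_s"],"pos",s["eef_pos"].round(1),"yaw",round(np.degrees(np.arctan2(*R.as_matrix()[[1,0],1])),1),"F",s["force"].round(1),"gw",round(float(s["grip_width"]),3))
    for k in range(n):
        dl=R.inv().apply(d); r=rv/nr if k<nr else rv*0
        print(dl.round(4).tolist(),r.round(3).tolist()); R=R*Ro.from_rotvec(r)
E
python3 -c "
from h import *
plan((485.5,145,140),116.6,9)"
```

```text
t 1.05 pos [130.3 508.6 231.3] yaw 75.6 F [ 0.3 -0.2  0.3] gw 1.0
[-0.0483, -0.0293, 0.0101] [-0.0, 0.0, -0.079]
[-0.0458, -0.0331, 0.0101] [-0.0, 0.0, -0.079]
[-0.043, -0.0366, 0.0101] [-0.0, 0.0, -0.079]
[-0.04, -0.0399, 0.0101] [-0.0, 0.0, -0.079]
[-0.0367, -0.0429, 0.0101] [-0.0, 0.0, -0.079]
[-0.0331, -0.0457, 0.0101] [-0.0, 0.0, -0.079]
[-0.0294, -0.0482, 0.0101] [-0.0, 0.0, -0.079]
[-0.0255, -0.0504, 0.0101] [-0.0, 0.0, -0.079]
[-0.0214, -0.0523, 0.0101] [-0.0, 0.0, -0.079]
```

Call:
send_rows --pt "-1 -0.0483 -0.0293 0.0101 0 0 -0.08" --pt "-1 -0.0458 -0.0331 0.0101 0 0 -0.08" --pt "-1 -0.043 -0.0366 0.0101 0 0 -0.08" --pt "-1 -0.04 -0.04 0.0101 0 0 -0.08" --pt "-1 -0.0367 -0.043 0.0101 0 0 -0.08" --pt "-1 -0.0331 -0.0457 0.0101 0 0 -0.08" --pt "-1 -0.0294 -0.0482 0.0101 0 0 -0.08" --pt "-1 -0.0255 -0.0504 0.0101 0 0 -0.08" --pt "-1 -0.0214 -0.0523 0.0101 0 0 -0.075" --pt "-1 0 0 0 0 0 0" --squeeze 40

```text
time_s: 2.3
eef_pos: [488.0, 143.1, 139.5]
ee_rot: [-0.0, -0.228, 0.974, -0.0]
force: [-1.0, 0.3, 0.0]
grip_width: 1.001
grip_force: 0.0
```

```bash
python3 -c "
from h import *
plan((485.5,145,47),116.6,2)"
```

```text
t 2.3 pos [488.  143.1 139.5] yaw 116.4 F [-1.   0.3  0. ] gw 1.001
[0.0006, 0.0014, 0.0463] [0.0, -0.0, -0.002]
[0.0007, 0.0014, 0.0463] [0.0, -0.0, -0.002]
```

Call:
send_rows --pt "-1 0.001 0.003 0.03 0 0 0" --pt "-1 0 0 0.03 0 0 0" --pt "-1 0 0 0.02 0 0 0" --pt "-1 0 0 0.012 0 0 0" --pt "0.5 0 0 0 0 0 0" --pt "1 0 0 0 0 0 0" --pt "1 0 0 0 0 0 0" --pt "1 0 0 0 0 0 0" --pt "1 0 0 0 0 0 0" --pt "1 0 0 0 0 0 0" --squeeze 40

```text
time_s: 3.55
eef_pos: [484.6, 147.7, 48.8]
ee_rot: [0.001, -0.23, 0.973, -0.0]
force: [0.1, -1.4, 4.9]
grip_width: 0.219
grip_force: 43.9
```

```bash
python3 -c "
from h import *
plan((485.5,145,47),116.6,1)
p=ctrl.capture('top');cv2.imwrite('pics/g.png',p['img'][:,:,::-1])
print([(l['point'],atz(p,l['point'],0)) for l in ctrl.landmark_of('rotor',p)[:1]])
a=rect(p,(485,145),42,70,2.8)
cv2.imwrite('pics/g1.png',a)"
```

```text
t 3.55 pos [484.6 147.7  48.8] yaw 116.6 F [ 0.1 -1.4  4.9] gw 0.219
[0.0004, -0.0029, 0.0018] [-0.001, 0.001, -0.0]
[]
```

View pics/g1.png

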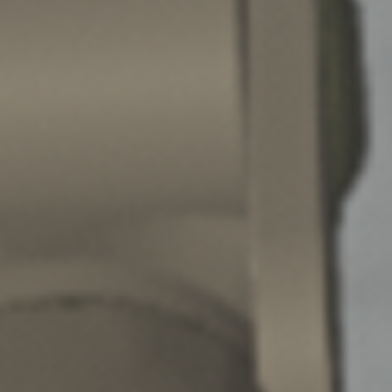

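Call:
send_rows --pt "1 0 0 -0.02 0 0 0" --pt "1 0 0 -0.04 0 0 0" --pt "1 0 0 -0.045 0 0 0" --pt "1 0 0 -0.035 0 0 0" --pt "1 0 0 0 0 0 0" --pt "1 0 0 0 0 0 0" --pt "1 0 0 0 0 0 0" --pt "1 0 0 0 0 0 0" --pt "1 0 0 0 0 0 0" --pt "1 0 0 0 0 0 0" --squeeze 60

```text
time_s: 4.9
eef_pos: [484.1, 147.9, 188.3]
ee_rot: [-0.0, -0.23, 0.973, 0.0]
force: [0.5, 0.1, -4.7]
grip_width: 0.218
grip_force: 60.3
```

```bash
python3 -c "
from h import *
plan((459,-171,188),89,9,8)"
```

```text
t 4.9 pos [484.1 147.9 188.3] yaw 116.6 F [ 0.5  0.1 -4.7] gw 0.218
[0.0184, -0.0304, 0.0] [0.0, -0.0, 0.06]
[0.0165, -0.0315, 0.0] [0.0, -0.0, 0.06]
[0.0146, -0.0324, 0.0] [0.0, -0.0, 0.06]
[0.0126, -0.0332, 0.0] [0.0, -0.0, 0.06]
[0.0106, -0.0339, 0.0] [0.0, -0.0, 0.06]
[0.0085, -0.0345, 0.0] [0.0, -0.0, 0.06]
[0.0064, -0.035, 0.0] [0.0, -0.0, 0.06]
[0.0043, -0.0353, 0.0] [0.0, -0.0, 0.06]
[0.0022, -0.0355, 0.0] [0.0, -0.0, 0.0]
```

Call:
send_rows --pt "1 0.0184 -0.0304 0 0 0 0.06" --pt "1 0.0165 -0.0315 0 0 0 0.06" --pt "1 0.0146 -0.0324 0 0 0 0.06" --pt "1 0.0126 -0.0332 0 0 0 0.06" --pt "1 0.0106 -0.0339 0 0 0 0.06" --pt "1 0.0085 -0.0345 0 0 0 0.06" --pt "1 0.0064 -0.035 0 0 0 0.06" --pt "1 0.0043 -0.0353 0 0 0 0.06" --pt "1 0.0022 -0.0355 0 0 0 0" --pt "1 0 0 0 0 0 0" --squeeze 60

```text
time_s: 6.15
eef_pos: [459.0, -172.9, 188.3]
ee_rot: [0.0, 0.009, 1.0, -0.0]
force: [-0.6, 0.6, -4.7]
grip_width: 0.218
grip_force: 60.6
```

```bash
python3 -c "
from h import *
plan((459,-171,188),89,1)
p=ctrl.capture('scene');print(proj(p,(459,-171,140)))
for q in('rotor','rotor_grip'):
  print(q,[(l['point'],l['score']) for l in ctrl.landmark_of(q,p)[:2]])
cv2.imwrite('pics/h.png',cv2.resize(p['img'][120:330,180:440,::-1],(780,630)[:2])[:600])"
```

```text
t 6.15 pos [ 459.  -172.9  188.3] yaw 88.9 F [-0.6  0.6 -4.7] gw 0.218
[-0.0, 0.0019, 0.0003] [-0.0, 0.0, -0.001]
[312.32046085 237.95706883]
rotor [([313.4, 240.3], 0.88)]
rotor_grip [([315.3, 210.2], 0.98)]
```

View pics/h.png

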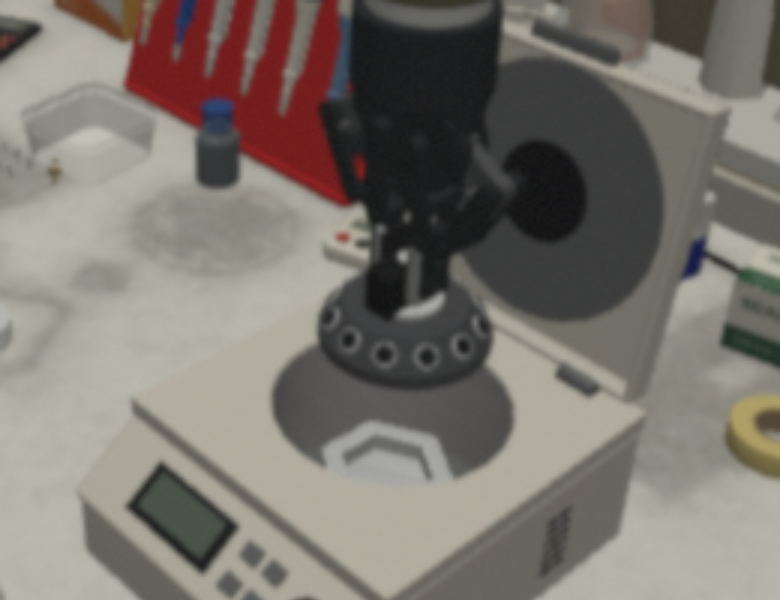

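The rotor hangs level over the chamber (disc around (405,330) in the crop), and the cup is visible below it at (390,450). I'll lower it to just above the rim.

Call:
send_rows --pt "1 0 0.001 0.015 0 0 0" --pt "1 0 0 0.015 0 0 0" --pt "1 0 0 0.015 0 0 0" --pt "1 0 0 0.015 0 0 0" --pt "1 0 0 0.01 0 0 0" --pt "1 0 0 0.007 0 0 0" --pt "1 0 0 0.002 0 0 0" --pt "1 0 0 0 0 0 0" --pt "1 0 0 0 0 0 0" --pt "1 0 0 0 0 0 0"

```text
time_s: 7.55
eef_pos: [459.3, -170.1, 109.6]
ee_rot: [0.0, 0.008, 1.0, -0.0]
force: [0.1, -0.2, -4.6]
grip_width: 0.219
grip_force: 60.4
```

```bash
python3 -c "
from h import *
plan((459,-171,188),89,1)
s=ctrl.sense();print(s['force'],s['wrist_torque'])
for n in('scene','top'):
 p=ctrl.capture(n)
 for q in('rotor','drive_cup'):
  print(q,[(l['point'],round(l['score'],2),atz(p,l['point'],s['eef_pos'][2]-48.8)) for l in ctrl.landmark_of(q,p)[:1]])
"
```

```text
t 7.55 pos [ 459.3 -170.1  109.6] yaw 89.1 F [ 0.1 -0.2 -4.6] gw 0.219
[0.0002, -0.0009, -0.0784] [-0.0, 0.0, 0.002]
[ 0.1261672  -0.22057928 -4.57121825] [ 0.01854004 -0.05252058  0.00996054]
rotor [([308.1, 271.7], 0.92, array([ 457.92474748, -168.02535561,   60.84753045]))]
drive_cup []
rotor [([350.8, 217.2], 0.72, array([ 467.9343736 , -178.09600007,   60.84753045]))]
drive_cup []
```

Call:
send_rows --pt "1 0 -0.002 0.001 0 0 0" --pt "1 0 0 0.001 0 0 0" --pt "1 0 0 0.001 0 0 0" --pt "1 0 0 0.001 0 0 0" --pt "1 0 0 0.001 0 0 0" --pt "1 0 0 0.001 0 0 0" --pt "1 0 0 0.0005 0 0 0" --pt "1 0 0 0 0 0 0" --pt "1 0 0 0 0 0 0" --pt "1 0 0 0 0 0 0"

```text
time_s: 9.1
eef_pos: [459.2, -172.1, 103.3]
ee_rot: [0.0, 0.008, 1.0, -0.0]
force: [-3.3, 3.0, 6.0]
grip_width: 0.217
grip_force: 61.8
```

Call:
send_rows --pt "1 0.0005 0.0005 0 0 0 0" --pt "1 0.0005 0.0005 0 0 0 0" --pt "1 0 0 0 0 0 0.03" --pt "1 0 0 0 0 0 0.03" --pt "1 0 0 0 0 0 -0.03" --pt "1 0 0 0 0 0 -0.03" --pt "1 0 0 0 0 0 -0.03" --pt "1 0 0 0 0 0 -0.03" --pt "1 0 0 0 0 0 0.03" --pt "1 0 0 0 0 0 0.03"

```text
time_s: 10.35
eef_pos: [458.1, -170.9, 102.9]
ee_rot: [-0.0, 0.008, 1.0, 0.0]
force: [2.3, 0.9, 3.9]
grip_width: 0.221
grip_force: 61.8
```

```bash
python3 -c "
from h import *
s=ctrl.sense();print(s['eef_pos'],s['force'],s['wrist_torque'],Ro.from_quat(np.roll(s['ee_rot'],-1)).as_matrix()[:,2])
"
```

```text
[ 458.13861763 -170.90883391  102.92243752] [2.29167847 0.878209   3.92859786] [-0.06090064 -0.39002134  0.07177696] [-2.20384818e-05  2.57790112e-04 -9.99999967e-01]
```

Call:
send_rows --pt "1 0 0 0.0005 0 0 0" --pt "1 0 0 0.0005 0 0 0" --pt "1 0 0 0.0005 0 0 0" --pt "1 0 0 0 0 0 0" --pt "1 0 0 0 0 0 0.02" --pt "1 0 0 0 0 0 -0.02" --pt "1 0 0 0 0 0 -0.02" --pt "1 0 0 0 0 0 0.02" --pt "1 0 0 0 0 0 0" --pt "1 0 0 0 0 0 0"

```text
time_s: 11.6
eef_pos: [458.4, -170.9, 102.6]
ee_rot: [0.0, 0.007, 1.0, -0.0]
force: [-1.3, 5.1, 16.4]
grip_width: 0.217
grip_force: 63.5
```

```bash
python3 -c "
from h import *
s=ctrl.sense();print(s['eef_pos'],s['force'],s['wrist_torque'],Ro.from_quat(np.roll(s['ee_rot'],-1)).as_matrix()[:,2])
"
```

```text
[ 458.41756348 -170.91495231  102.5569162 ] [-1.30199691  5.07001854 16.36383669] [0.38500136 0.40392719 0.04409478] [ 8.65367524e-04 -2.44557705e-04 -9.99999596e-01]
```

```bash
python3 - <<'E'
from h import *
out=[]
for n in('scene','top'):
    p=ctrl.capture(n); a=rect(p,(458,-172),105,90,2.2)
    cv2.circle(a,(198,198),int(71.5*2.2),(0,255,0),1)
    # disc circle at z=96 projected
    H=None
    th=np.linspace(0,6.283,80)
    def w2r(X):
        q=atz(p,proj(p,X),105); return ((172*-1+90-q[1])*2.2,(458+90-q[0])*2.2)
    pts=np.array([w2r((458.4+50*np.cos(t),-170.9+50*np.sin(t),89)) for t in th])
    cv2.polylines(a,[pts.round().astype(int)],True,(0,0,255),1)
    out.append(a)
cv2.imwrite("pics/k.png",np.hstack(out))
E
```

```text
(no output)
```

View pics/k.png

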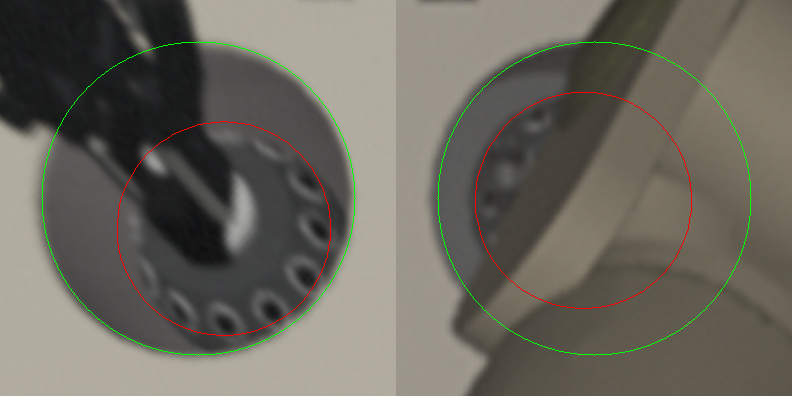

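Call:
send_rows --pt "1 0 0 -0.0005 0 0 0" --pt "1 0 -0.0005 0 0 0 0.02" --pt "1 0 -0.0005 0 0 0 -0.02" --pt "1 0 -0.0005 0 0 0 -0.02" --pt "1 0 -0.0005 0 0 0 0.02" --pt "1 0 -0.0005 0 0 0 0.02" --pt "1 0 -0.0005 0 0 0 -0.02" --pt "1 0 0 0 0 0 -0.02" --pt "1 0 0 0 0 0 0.02" --pt "1 0 0 0 0 0 0"

```text
time_s: 12.95
eef_pos: [458.2, -172.1, 102.9]
ee_rot: [0.0, 0.008, 1.0, 0.002]
force: [-0.2, 13.7, 20.2]
grip_width: 0.216
grip_force: 63.7
```

```bash
cat > s.py <<'E'
from h import *
s=ctrl.sense();M=Ro.from_quat(np.roll(s['ee_rot'],-1)).as_matrix()
print(s['time_s'],s['eef_pos'].round(2),s['force'].round(1),s['wrist_torque'].round(2),M[:2,2].round(4),np.degrees(np.arctan2(M[1,1],M[0,1])).round(2))
E
python3 s.py
```

```text
12.95 [ 458.25 -172.08  102.93] [-0.2 13.7 20.2] [2.4  0.1  0.05] [0.0003 0.0037] 89.11
```

Call:
send_rows --pt "1 0 0.001 0 0 0 0" --pt "1 0 0.001 0 0 0 0" --pt "1 0 0.001 0 0 0 0.02" --pt "1 0 0.0005 0 0 0 -0.02" --pt "1 0 0.0005 0 0 0 -0.02" --pt "1 0 0.0005 0 0 0 0.02" --pt "1 0 0.0005 0 0 0 0" --pt "1 0 0 0 0 0 0" --pt "1 0 0 0 0 0 0" --pt "1 0 0 0 0 0 0"

```text
time_s: 14.2
eef_pos: [458.4, -170.4, 102.6]
ee_rot: [0.0, 0.007, 1.0, -0.002]
force: [-1.6, -5.6, 9.0]
grip_width: 0.218
grip_force: 62.8
```

```bash
python3 s.py
```

```text
14.2 [ 458.37 -170.43  102.63] [-1.6 -5.6  9. ] [-1.47  0.33  0.  ] [ 0.0008 -0.0032] 89.15
```

Call:
send_rows --pt "1 0 -0.001 -0.0005 0 0 0" --pt "1 0 -0.0007 0 0 0 0" --pt "1 0 0 0 0 0 0.03" --pt "1 0 0 0 0 0 0.03" --pt "1 0 0 0 0 0 0.03" --pt "1 0 0 0 0 0 0.02" --pt "1 0 0 0 0 0 0" --pt "1 0 0 0 0 0 0" --pt "1 0 0 0 0 0 0" --pt "1 0 0 0 0 0 0"

```text
time_s: 15.45
eef_pos: [458.7, -170.4, 102.8]
ee_rot: [0.001, 0.063, 0.998, 0.0]
force: [1.7, 3.3, 7.1]
grip_width: 0.221
grip_force: 62.2
```

```bash
python3 s.py
```

```text
15.45 [ 458.72 -170.37  102.83] [1.7 3.3 7.1] [ 0.54 -0.8   0.06] [0.0017 0.0005] 82.82
```

Call:
send_rows --pt "1 0 0 0 0 0 -0.03" --pt "1 0 0 0 0 0 -0.04" --pt "1 0 0 0 0 0 -0.04" --pt "1 0 0 0 0 0 -0.03" --pt "1 0 0 0 0 0 -0.03" --pt "1 0 0 0 0 0 -0.03" --pt "1 0 0 0 0 0 0" --pt "1 0 0 0 0 0 0" --pt "1 0 0 0 0 0 0" --pt "1 0 0 0 0 0 0"

```text
time_s: 16.7
eef_pos: [457.7, -169.3, 101.3]
ee_rot: [-0.001, -0.037, 0.999, 0.002]
force: [3.3, 6.3, -4.7]
grip_width: 0.223
grip_force: 60.5
```

```bash
python3 s.py
```

```text
16.7 [ 457.66 -169.34  101.29] [ 3.3  6.3 -4.7] [ 1.35 -0.71 -0.2 ] [-0.0017  0.0036] 94.24
```

The rotor's weight is back on the wrist and its sides are now constrained, so the foot has started to enter. I'll shift it in the direction the force pushes and lower it gently.

Call:
send_rows --pt "1 -0.0003 0.0006 0 0 0 0.01" --pt "1 0 0 0.0005 0 0 0.01" --pt "1 0 0 0.0005 0 0 0" --pt "1 0 0 0.0005 0 0 0" --pt "1 0 0 0.0005 0 0 0" --pt "1 0 0 0.0005 0 0 0" --pt "1 0 0 0.0005 0 0 0" --pt "1 0 0 0 0 0 0" --pt "1 0 0 0 0 0 0" --pt "1 0 0 0 0 0 0"

```text
time_s: 17.95
eef_pos: [458.0, -169.2, 99.0]
ee_rot: [-0.001, -0.027, 1.0, 0.001]
force: [1.0, 7.2, -0.7]
grip_width: 0.22
grip_force: 61.0
```

```bash
python3 s.py
```

```text
17.95 [ 457.95 -169.2    98.98] [ 1.   7.2 -0.7] [ 1.32 -0.24 -0.05] [-0.0014  0.0023] 93.09
```

Call:
send_rows --pt "1 0 0.0005 0 0 0 0" --pt "1 0 0.0004 0.0005 0 0 0" --pt "1 0 0 0.0006 0 0 0" --pt "1 0 0 0.0006 0 0 0" --pt "1 0 0 0.0006 0 0 0" --pt "1 0 0 0.0006 0 0 0" --pt "1 0 0 0.0006 0 0 0" --pt "1 0 0 0.0005 0 0 0" --pt "1 0 0 0 0 0 0" --pt "1 0 0 0 0 0 0"

```text
time_s: 19.2
eef_pos: [458.1, -169.0, 95.4]
ee_rot: [-0.0, -0.027, 1.0, 0.0]
force: [-0.2, 5.0, 0.4]
grip_width: 0.222
grip_force: 61.3
```

```bash
python3 s.py
```

```text
19.2 [ 458.1  -168.99   95.41] [-0.2  5.   0.4] [ 1.15  0.17 -0.16] [-0.0007  0.0007] 93.1
```

Call:
send_rows --pt "1 0 0.0005 0 0 0 0" --pt "1 0 0 0.0005 0 0 0" --pt "1 0 0 0.0005 0 0 0" --pt "1 0 0 0.0005 0 0 0" --pt "1 0 0 0.0005 0 0 0" --pt "1 0 0 0.0003 0 0 0" --pt "1 0 0 0 0 0 0.01" --pt "1 0 0 0 0 0 -0.01" --pt "1 0 0 0 0 0 0" --pt "1 0 0 0 0 0 0"

```text
time_s: 20.45
eef_pos: [458.3, -169.1, 93.8]
ee_rot: [0.0, -0.027, 1.0, -0.0]
force: [-5.5, 2.4, 10.4]
grip_width: 0.223
grip_force: 62.5
```

```bash
python3 s.py
```

```text
20.45 [ 458.28 -169.07   93.81] [-5.5  2.4 10.4] [ 0.9   1.05 -0.28] [ 0.0001 -0.0005] 93.09
```

Call:
send_rows --pt "1 0 0 -0.0008 0 0 0" --pt "0 0 0 0 0 0 0" --pt "-0.5 0 0 0 0 0 0" --pt "-0.5 0 0 0 0 0 0" --pt "-0.5 0 0 0 0 0 0" --pt "-0.5 0 0 -0.01 0 0 0" --pt "-0.5 0 0 -0.02 0 0 0" --pt "-0.5 0 0 -0.04 0 0 0" --pt "-0.5 0 0 -0.06 0 0 0" --pt "-0.5 0 0 -0.06 0 0 0"

```text
time_s: 21.7
eef_pos: [458.0, -168.5, 286.6]
ee_rot: [0.0, -0.027, 1.0, -0.0]
force: [-0.1, -0.7, -0.7]
grip_width: 0.75
grip_force: 0.0
```

```bash
python3 - <<'E'
import s
from h import *
p=ctrl.capture('scene'); cv2.imwrite('pics/m.png',cv2.resize(p['img'][80:330,170:490,::-1],(768,600)))
for q,z in (('rotor',45),('rotor_grip',101),('lid_edge',290)):
  print(q,[(l['point'],round(l['score'],2),atz(p,l['point'],z)) for l in ctrl.landmark_of(q,p)[:1]])
E
```

```text
21.7 [ 457.97 -168.5   286.58] [-0.1 -0.7 -0.7] [-0.02 -0.01  0.01] [ 0.0006 -0.0004] 93.11
rotor [([306.2, 279.7], 0.61, array([ 452.98573406, -169.27285293,   45.        ]))]
rotor_grip []
lid_edge [([373.2, 136.8], 0.69, array([ 598.64425375, -168.24812996,  290.        ]))]
```

View pics/m.png

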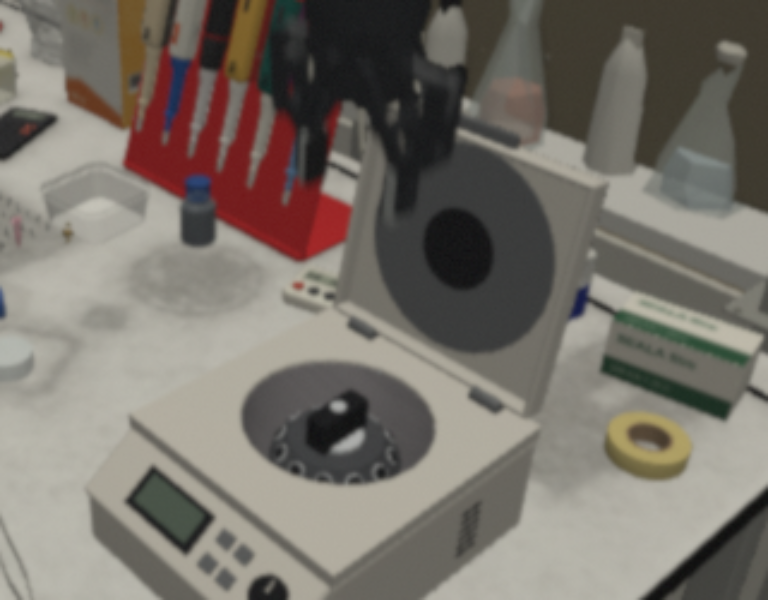

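The rotor sits flat in the cup at crop (335,430) and the gripper is clear of it. The lid still stands upright with its edge near (540,150). I'll check the space behind the lid before going over it.

```bash
python3 - <<'E'
from h import *
p=ctrl.capture('scene')
for c in ((700,235),(640,205),(600,170),(720,190)):
    uv=(170+c[0]/2.4,80+c[1]/2.4); print(c,[atz(p,uv,z)[:2].round() for z in (0,60,120,200)])
p2=ctrl.capture('top'); cv2.imwrite('pics/n.png',cv2.resize(p2['img'][0:240,250:512,::-1],(655,600)))
print(proj(p2,(640,-170,270)), [ (l['point'],atz(p2,l['point'],293)) for l in ctrl.landmark_of('lid_edge',p2)[:1]])
plan((645,-170,375),90,5)
E
```

```text
(700, 235) [array([1094., -121.]), array([ 988., -167.]), array([ 883., -212.]), array([ 742., -273.])]
(640, 205) [array([1105.,  -39.]), array([999., -92.]), array([ 892., -145.]), array([ 750., -216.])]
(600, 170) [array([1148.,   43.]), array([1037.,  -17.]), array([927., -78.]), array([ 779., -160.])]
(720, 190) [array([1211.,  -80.]), array([1095., -129.]), array([ 978., -178.]), array([ 823., -244.])]
[368.51627219 119.16157747] [([373.4, 135.6], array([ 600.00515556, -170.79519641,  293.        ]))]
t 22.05 pos [ 457.9 -168.5  282.8] yaw 93.1 F [-0.2  0.9 -0.6] gw 0.746
[-0.0373, -0.0023, -0.0185] [0.0, -0.0, 0.011]
[-0.0373, -0.0019, -0.0185] [0.0, -0.0, 0.011]
[-0.0374, -0.0015, -0.0185] [0.0, -0.0, 0.011]
[-0.0374, -0.0011, -0.0185] [0.0, -0.0, 0.011]
[-0.0374, -0.0007, -0.0184] [0.0, -0.0, 0.011]
```

View pics/n.png

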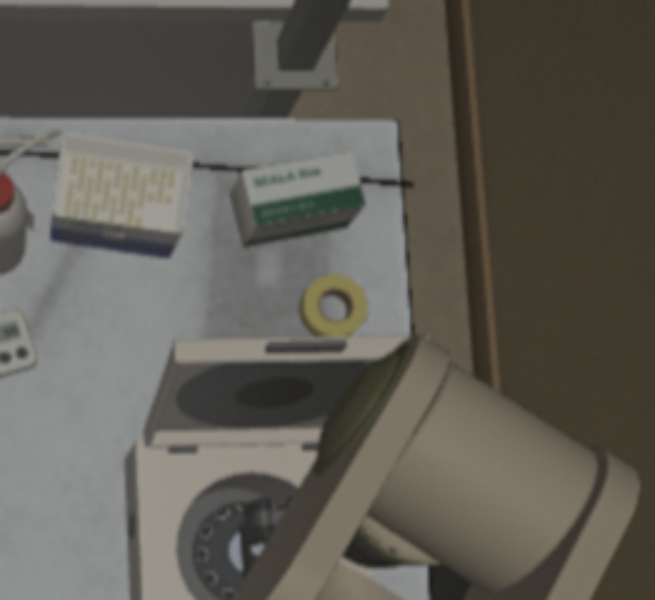

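It's clear behind the lid, with the nearest box at (300,200) well back. I'll raise the gripper, close it, and go over the top.

Call:
send_rows --pt "1 0 0 -0.05 0 0 0.01" --pt "1 0 0 -0.045 0 0 0.01" --pt "1 -0.03 -0.002 0 0 0 0.01" --pt "1 -0.035 -0.002 0 0 0 0.01" --pt "1 -0.035 -0.001 0 0 0 0.01" --pt "1 -0.035 0 0 0 0 0" --pt "1 -0.035 0 0 0 0 0" --pt "1 -0.02 0 0 0 0 0" --pt "1 0 0 0 0 0 0" --pt "1 0 0 0 0 0 0"

```text
time_s: 23.3
eef_pos: [648.0, -171.1, 378.4]
ee_rot: [-0.001, -0.002, 1.0, 0.0]
force: [-0.0, 0.2, -0.6]
grip_width: 0.001
grip_force: 0.0
```

```bash
python3 s.py
```

```text
23.3 [ 648.   -171.06  378.44] [-0.   0.2 -0.6] [-0.01  0.04  0.01] [-0.001   0.0004] 90.23
```

Call:
send_rows --pt "1 0 0 0.04 0 0 0" --pt "1 0 0 0.04 0 0 0" --pt "1 0 0 0.035 0 0 0" --pt "1 0.01 0 0 0 0 0" --pt "1 0.01 0 0 0 0 0" --pt "1 0.008 0 0 0 0 0" --pt "1 0.008 0 0 0 0 0" --pt "1 0.008 0 0 0 0 0" --pt "1 0.008 0 0 0 0 0" --pt "1 0.008 0 0 0 0 0"

```text
time_s: 24.55
eef_pos: [587.9, -171.2, 263.9]
ee_rot: [-0.0, -0.002, 1.0, -0.0]
force: [0.1, -0.8, 0.3]
grip_width: -0.002
grip_force: 0.3
```

```bash
python3 s.py
```

```text
24.55 [ 587.88 -171.25  263.88] [ 0.1 -0.8  0.3] [-0.02 -0.08 -0.03] [-0. -0.] 90.24
```

Call:
send_rows --pt "1 0.009 0 0 0 0 0" --pt "1 0.009 0 0 0 0 0" --pt "1 0.009 0 0 0 0 0" --pt "1 0.009 0 0 0 0 0" --pt "1 0.009 0 0 0 0 0" --pt "1 0.009 0 0 0 0 0" --pt "1 0.009 0 0 0 0 0" --pt "1 0.009 0 0 0 0 0" --pt "1 0.009 0 0 0 0 0" --pt "1 0.009 0 0 0 0 0"

```text
time_s: 25.8
eef_pos: [497.8, -171.6, 263.9]
ee_rot: [-0.0, -0.002, 1.0, -0.0]
force: [0.2, 0.0, -0.1]
grip_width: -0.002
grip_force: 0.0
```

```bash
python3 - <<'E'
import s
from h import *
p=ctrl.capture('scene'); cv2.imwrite('pics/o.png',p['img'][60:330,150:490,::-1])
E
```

```text
25.8 [ 497.8  -171.61  263.9 ] [ 0.2  0.  -0.1] [ 0.05  0.04 -0.02] [-0. -0.] 90.24
```

View pics/o.png

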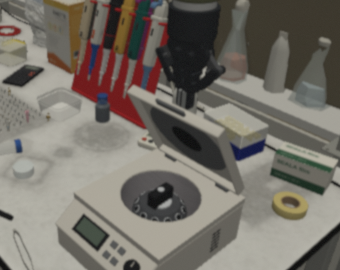

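The lid has left the fingers and is sinking over the seated rotor; its edge is near (185,135). I'll retreat upward and wait.

Call:
send_rows --pt "1 0 0 -0.04 0 0 0" --pt "1 0 0 -0.05 0 0 0" --pt "1 0 0 -0.04 0 0 0" --pt "1 0 0 0 0 0 0" --pt "1 0 0 0 0 0 0" --pt "1 0 0 0 0 0 0" --pt "1 0 0 0 0 0 0" --pt "1 0 0 0 0 0 0" --pt "1 0 0 0 0 0 0" --pt "1 0 0 0 0 0 0"

```text
time_s: 27.1
eef_pos: [498.4, -171.6, 393.9]
ee_rot: [-0.0, -0.002, 1.0, -0.0]
force: [-0.0, 0.1, 0.7]
grip_width: -0.002
grip_force: 0.0
```

Call:
send_rows --pt "1 0 0 0 0 0 0" --pt "1 0 0 0 0 0 0" --pt "1 0 0 0 0 0 0" --pt "1 0 0 0 0 0 0" --pt "1 0 0 0 0 0 0" --pt "1 0 0 0 0 0 0" --pt "1 0 0 0 0 0 0" --pt "1 0 0 0 0 0 0" --pt "1 0 0 0 0 0 0" --pt "1 0 0 0 0 0 0"

```text
time_s: 28.35
eef_pos: [498.4, -171.6, 393.9]
ee_rot: [0.0, -0.002, 1.0, 0.0]
force: [-0.1, 1.2, -0.8]
grip_width: 0.003
grip_force: 0.0
```

Call:
send_rows --pt "1 0 0 0 0 0 0" --pt "1 0 0 0 0 0 0" --pt "1 0 0 0 0 0 0" --pt "1 0 0 0 0 0 0" --pt "1 0 0 0 0 0 0" --pt "1 0 0 0 0 0 0" --pt "1 0 0 0 0 0 0" --pt "1 0 0 0 0 0 0" --pt "1 0 0 0 0 0 0" --pt "1 0 0 0 0 0 0"

```text
time_s: 29.6
eef_pos: [498.4, -171.6, 393.9]
ee_rot: [0.0, -0.002, 1.0, -0.0]
force: [0.0, -0.1, -0.3]
grip_width: -0.004
grip_force: 0.0
```

```bash
python3 - <<'E'
import s
from h import *
p=ctrl.capture('scene'); cv2.imwrite('pics/q.png',cv2.resize(p['img'][120:340,190:430,::-1],(600,550)))
E
```

```text
29.6 [ 498.42 -171.62  393.9 ] [ 0.  -0.1 -0.3] [ 0.01 -0.02 -0.01] [ 0. -0.] 90.24
```

View pics/q.png

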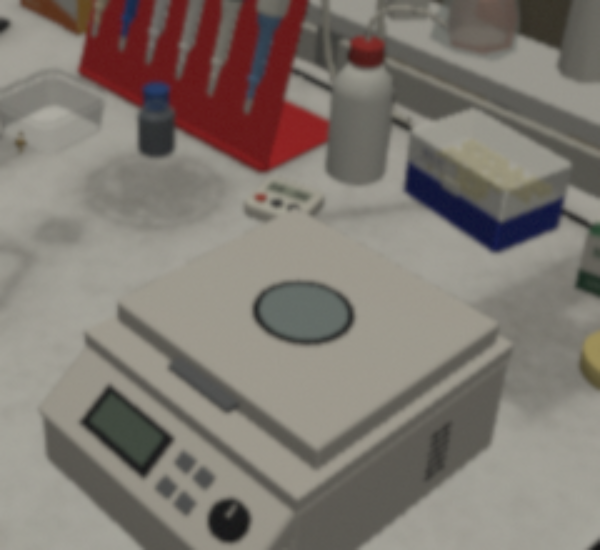

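The lid lies flat on the deck (window at (303,312)), the bystanders in view are undisturbed, and the arm is clear.

```bash
python3 -c "
from rig import ctrl
print(ctrl.finish_job())"
```

```text
the job is handed in; nothing more can be done
None
```

The rotor is home in the drive cup, the lid is shut, the arm is clear, and I handed the job in at about 30 s of the 64 s allowed; the hand-in returned no verdict.

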